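# Move a spotted thin-layer plate from the spotting bed to the conditioning chamber

### The arm

A 6-joint arm with a two-finger parallel gripper is mounted at the origin on a cart in front of the work surface, level with it; the furniture and walls round the work are solid. World frame = base frame: x ahead of the robot, y to its left, z up, the work surface at z = 0. Lengths are in m, angles in rad, forces in N, time in s.
With the tool pointing down it reaches from about 0.375 to 0.975 m from the base axis. Payload 3.8 kg.
Tool frame: the origin (TCP) lies between the finger pads; the fingertips stand 14 mm ahead of it and the grasp point (between the pads) lies 5 mm behind it; z points along the fingers, x is the direction in which the jaws open and shut, and the axes are right-handed (so a half turn about z gives the same grasp; the last joint's range is limited). The gripper opens to 85 mm and grips with 20 to 120 N. Pads are 22 mm wide; open, the fingers measure 114 mm over their backs; the gripper's body (76 mm by 85 mm) begins 54 mm behind the grasp point. The pads swing forward as they close: fully open they stand 13 mm farther back than shut.
Start: joints at [-1.196, 0.264, 1.604, -0, 1.274, -0.037], TCP at [0.27, -0.619, 0.245] pointing down, gripper open.
Joint ranges: [-2.63, 2.63], [-0.94, 2.18], [0.31, 2.57], [-1.31, 4.45], [0, 2.66], [-2.55, 2.55]. Speed limits (rad/s): [2.57, 2.57, 3.14, 3.14, 3.14, 3.14].

### API

Orientations are given as a unit quaternion [x, y, z, w].
In Python, from workcell import readout, capture, job gives the robot as it stands.
- The arm moves only by the shell command python3 -m pendant 'ROWS' [FORCE]. ROWS is JSON, a list of rows, each an object of numbers: "ax", "ay", "az": the turn, a rotation vector about the tool's x, y, z in rad; "x", "y", "z": the shift along the tool's x, y, z in m; "grip": the closure, from 0 (fully open) to 1 (shut). A call has exactly 10 rows; each row is the pose to reach, as a shift and turn from the pose commanded when the call began, along the tool's axes at that moment; what a row does not reach only later rows make up. A row lasts 1/12 s, in which the tool goes at most 41.7 mm and 7.16 degrees, less where a joint would pass 70% of its speed; a pose out of reach is approached as far as the arm can. A call with a gripper value outside its range is refused whole. The fingers move at their own pace and stop on an object; FORCE is the grip in N (left out, the last holds). Time passes only in rows, so rows that repeat a pose let the fingers close, or fill a call up. It gives the time, the measured TCP pose, the force and the opening at its end, in the units of the state.
- readout.sense(): the state, without advancing time (a new reading comes with each control period).
- capture(name): name is "scene" or "top"; returns a dict with "frame" (420x560x3 uint8, red, green, blue), "depth" (420x560 float32, m along the optical axis (not along the pixel's ray), 0 where there is no reading), "intrinsics" (3x3 intrinsics, pixels), "world_to_cam" (4x4, takes a point from world to camera coordinates). Camera axes: x right, y down, z forward; pixel columns grow to the right and rows downward; lengths in m; the calibration is good to about 2 mm. A picture is of the moment at which its call begins.
- job.close_job(): hands the job in, once; it reports no verdict.
The state is a dict: "t": time; "joints": joint angles; "qd": joint speeds; "joint_efforts": joint torques, N m; "tool_pos": TCP position; "ee_rot": TCP orientation; "wrist_force": force on the tool from outside, world axes, zero at the start; "moment": the same for the moment, N m; "finger_gap": finger opening in m.
Only numpy, scipy, OpenCV 4.12 (cv2) and the standard library are available. Lean on these libraries where they do the work, as an engineer would, in place of code of your own. Each camera call takes 0.05 s, during which the arm holds its last target. There are 200 camera calls.

### The job

The spotted thin-layer plate is held down in the spotting bed by the lips of its two rails, so slide it out lengthwise through the open right-hand end until its long edges stick out, take it by those edges and draw it clear. Lay it flat, white layer up, on the two bars between the pins of the open conditioning chamber without dropping it, let go, and then close the chamber's lid fully. Never touch the white layer, and do not disturb the dropper bottle or the yellow-capped pot.

Things in the scene. Friction and masses are not known exactly. Their poses are not given: they have to be found in the camera images.
- bed: Fixed dark spotting bed with aluminium side rails, 87 (x) x 170 (y, long) x 42.5 mm high; origin at the centre of its underside. The plate lies on two ledges at height 32 mm in a channel 59 mm wide (1.5 mm play each side). A lip on each rail, underside at height 39.5 mm, reaches 5 mm over the channel, so the plate cannot be lifted inside the bed. Both ends (own +y and -y) are open
- bed_exit (a point): Middle of the bed's exit end (own -y, robot's right), at ledge height 32 mm; the plate leaves here along own -y. Between the ledges an open groove 42 mm wide runs through both ends, floor at height 22 mm (gap between the lips 49 mm): closed fingertips can come down into it behind the plate's +y end, tips at height 28 mm, and push that 4 mm thick glass end
- plate_center (a point): Centre of the glass plate, half-way up its 4 mm: greenish glass 56 (own x) x 150 (own y, long) x 4 mm, about 100 g, centre of mass here; own z points up out of the white layer. At the start it lies along the bed, wholly inside it, centre within 8 mm of the bed's middle
- plate: The same plate; origin at the centre of its underside, 2 mm below plate_center
- layer: White layer on the plate's top: 44 (x) x 130 (y) x 1 mm, centred, so the glass is bare for 6 mm along each long edge and 10 mm at each end; four small coloured spots near its -y end. Origin at the centre of the layer's underside. Not to be touched by the robot
- chamber: Fixed light-grey open box, outside 140 (x) x 196 (y, long) x 39 mm high, walls and floor 5 mm; origin at the centre of its underside. Two dark cross bars 14 mm wide, tops at height 24 mm, at own y = +55 and -55 mm, carry the plate near its ends; between the bars there is free room for fingers beside the plate, down to the floor and 37 mm out to the side walls
- chamber_seat (a point): Where plate_center lies when the plate is seated: chamber's middle, 26 mm above the table, plate's long axis along the chamber's own y. Steel pins 12 mm tall (tips tapered, at height 36 mm) stand round this place: two on each bar (2.5 mm play each side of the plate) and two beyond each end (3 mm play at each end)
- lid (a joint): Angle of the chamber's dark blue lid (rad): 0 shut flat on the rim, 1.95 fully open, leaning back. Hinge along the chamber's own y at own x = +70 mm (side away from the robot), height 39.5 mm. Panel 4 mm thick, 143 mm from hinge to free edge, 200 mm long, 0.12 kg. Stiff hinge: stays put when steeper than about 1.2 rad; pushed forward below about 1 rad it sinks shut by itself in some 2 s
- lid_edge (a point): On the lid near its free edge, 142 mm from the hinge, in the middle of its length and half-way through the 4 mm panel; a tab 56 mm wide reaches 14 mm beyond it. Moves with the lid
- dropper: Brown dropper bottle with black bulb, 33 mm across, 82 mm tall, loose; origin at the centre of its underside
- pot: White specimen pot with yellow cap, 50 mm across, 55 mm tall, loose; origin at the centre of its underside

How it is judged:
By the outcome, as a careful person would: the job done as asked, in the order asked, and still so for the second after the job is handed in, with the robot touching nothing.
It also fails if it takes over 72 s, if anything falls off the work surface, if the arm or the gripper's body presses on something with over 40 N, if the wrist force passes 120 N, or if a joint passes its speed limit or range.

## Working session

There is one attempt and no reset: what is moved stays moved. The work goes in short steps, Python scripts to look and compute and a shell command to move; the robot and the scene stay as the last step left them, time stands still between calls to the robot, and variables do not carry over. Pictures are saved under pics/ and viewed, about 8 in all and at most 12, crops included, and the job is handed in when it is done.

```bash
ls; mkdir -p pics; cat > h.py <<'E'
import numpy as np, cv2
from scipy.spatial.transform import Rotation as R
from workcell import readout, capture, job
def snap(n,f):
    c=capture(n); cv2.imwrite('pics/'+f+'.png',c['frame'][:,:,::-1]); np.savez('pics/'+f+'.npz',**c); return c
def ray(c,u,v,z):
    K=np.array(c['intrinsics']);T=np.array(c['world_to_cam']);Rm=T[:3,:3];o=-Rm.T@T[:3,3]
    d=Rm.T@np.linalg.inv(K)@[u,v,1]; return o+d*(z-o[2])/d[2]
def cloud(c):
    K=np.array(c['intrinsics']);T=np.array(c['world_to_cam']);d=c['depth'];h,w=d.shape
    u,v=np.meshgrid(np.arange(w),np.arange(h));P=np.stack([u,v,np.ones_like(u)],-1)@np.linalg.inv(K).T*d[...,None]
    return (P-T[:3,3])@T[:3,:3]
E
python3 - <<'E'
from h import *
for n in('scene','top'):
    c=snap(n,n+'0'); T=c['world_to_cam'];print(c['intrinsics'],-T[:3,:3].T@T[:3,3],T[2,:3])
a=[cv2.imread(f'pics/{n}0.png') for n in('scene','top')]
s=readout.sense();print(s)
E
```

```text
pics
[[451.14542961   0.         274.35841034]
 [  0.         451.14542961 210.49584656]
 [  0.           0.           1.        ]] [-0.04688332  0.68552639  0.97300919] [ 0.43139532 -0.48845415 -0.75849233]
[[424.72772998   0.         273.600309  ]
 [  0.         424.72772998 200.46392948]
 [  0.           0.           1.        ]] [0.28720612 0.07371086 1.16278323] [ 0.1676809  -0.01738465 -0.98568803]
{'t': 0.1, 'joints': array([-1.19589440e+00,  2.64649040e-01,  1.60522594e+00, -1.77651804e-06,
        1.27370218e+00, -3.68863430e-02]), 'qd': array([-0.00050736, -0.0004326 , -0.00195769,  0.00010815, -0.00020182,
        0.00048683]), 'joint_efforts': array([ 3.46962688e-04, -5.16706181e+01, -3.68589377e+01, -1.04633764e-04,
        6.31818824e-03,  6.31795629e-06]), 'tool_pos': array([ 0.269945  , -0.6179894 ,  0.24411209]), 'ee_rot': array([ 8.36734082e-01, -5.47608520e-01, -8.10138931e-04, -5.72921505e-04]), 'wrist_force': array([0.43289077, 0.47733879, 0.56418219]), 'moment': array([-0.0110693 ,  0.03571709,  0.05196524]), 'finger_gap': 0.08552936051826787}
```

View pics/top0.png

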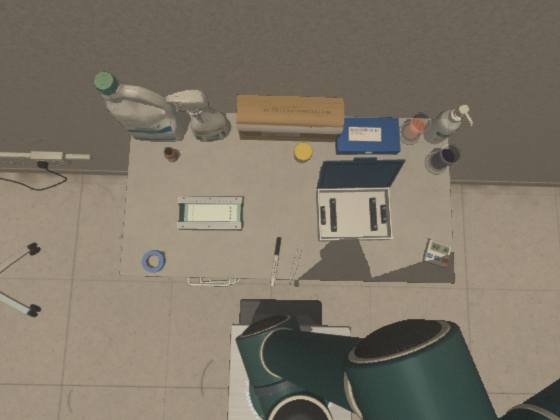

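View pics/scene0.png

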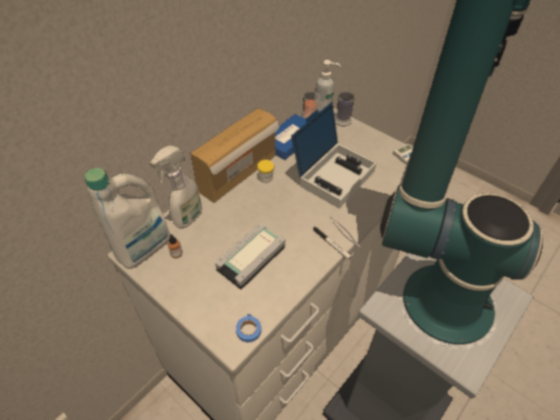

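Top view: bed at about (178–243, 197–229) with the plate inside and its exit on the right. The chamber is at (318–392, 188–240) with the lid open at the back, the pot at (303,152) and the dropper at (171,154).

```bash
python3 - <<'E'
from h import *
c=dict(np.load('pics/top0.npz')); f=c['frame']
P=cloud(c)
def rect(m,z,name):
    cs,_=cv2.findContours(m.astype(np.uint8),0,1); k=max(cs,key=cv2.contourArea)
    pts=np.array([ray(c,u,v,z)[:2] for u,v in k[:,0]]).astype(np.float32)
    r=cv2.minAreaRect(pts*1000); print(name,np.round(r[0],1),np.round(r[1],1),round(r[2],2),len(k))
def box(m,u0,u1,v0,v1):
    o=np.zeros_like(m); o[v0:v1,u0:u1]=m[v0:v1,u0:u1]; return o
z=P[...,2]
for name,b,lo,hi,zz in(('bed',(165,255,185,240),.036,.055,.0425),('chamber',(305,400,185,245),.03,.05,.039),('bed>15',(165,255,185,240),.015,.055,.0425),('dropper',(150,190,135,170),.06,.1,.082),('pot',(285,320,135,170),.045,.07,.055)):
    m=box((z>lo)&(z<hi),*b); rect(m,zz,name); print(np.median(z[m]))
hsv=cv2.cvtColor(f,cv2.COLOR_RGB2HSV)
rect(box((f.min(2)>185),180,240,200,227),.037,'layer')
print(f[213,176:246].tolist())
L=P[155:190,318:402].reshape(-1,3); L=L[L[:,2]>.06]; print('lid',L.min(0),L.max(0))
A=np.c_[L[:,0],np.ones(len(L))];print(np.linalg.lstsq(A,L[:,2],rcond=None)[0])
a=cv2.resize(f[180:245,165:405],None,fx=3.3,fy=3.3,interpolation=cv2.INTER_CUBIC)
s=dict(np.load('pics/scene0.npz'))['frame']
b=cv2.resize(s[220:290,205:295],None,fx=4,fy=4,interpolation=2); d=cv2.resize(s[120:205,285:385],None,fx=4,fy=4,interpolation=2)
o=np.zeros((600,800,3),np.uint8);o[:a.shape[0],:a.shape[1]]=a[:, :800];o[220:500,:360]=b;o[220:560,380:780]=d
cv2.imwrite('pics/crop.png',o[:,:,::-1])
E
```

```text
bed [442.2 223.9] [ 85.8 168.8] 1.52 570
0.03984833818133618
chamber [ 453.5 -164.8] [147.9 199.9] 2.67 266
0.037662398273590816
bed>15 [440.9 223.8] [ 88.4 168.9] 1.51 191
0.03718936612640988
dropper [596.8 335.2] [19.1 16.6] 46.68 20
0.06494335085725259
pot [612.2 -20.7] [47.7 46.1] 0.93 50
0.05312492005643986Traceback (most recent call last):
  File "<stdin>", line 14, in <module>
  File "<stdin>", line 5, in rect
ValueError: max() iterable argument is empty
```

```bash
python3 - <<'E'
from h import *
c=dict(np.load('pics/top0.npz')); f=c['frame']
P=cloud(c); z=P[...,2]
print(f[213,174:248:1].tolist())
print(f[194:232,210].tolist())
L=P[155:190,318:402].reshape(-1,3); L=L[L[:,2]>.06]; print('lid',L.min(0),L.max(0))
A=np.c_[L[:,0],np.ones(len(L))];print(np.linalg.lstsq(A,L[:,2],rcond=None)[0])
a=cv2.resize(f[180:245,165:405],None,fx=3.3,fy=3.3,interpolation=cv2.INTER_CUBIC)
s=dict(np.load('pics/scene0.npz'))['frame']
b=cv2.resize(s[220:290,205:295],None,fx=4,fy=4,interpolation=2); d=cv2.resize(s[120:205,285:385],None,fx=4,fy=4,interpolation=2)
o=np.zeros((600,800,3),np.uint8);o[:a.shape[0],:a.shape[1]]=a[:, :800];o[220:500,:360]=b;o[220:560,380:780]=d
cv2.imwrite('pics/crop.png',o[:,:,::-1])
E
```

```text
[[165, 153, 133], [164, 150, 131], [162, 149, 131], [160, 149, 130], [156, 146, 127], [106, 100, 90], [77, 74, 69], [75, 72, 67], [73, 73, 67], [83, 83, 77], [121, 136, 118], [140, 160, 139], [144, 164, 141], [151, 168, 144], [195, 194, 167], [204, 200, 172], [202, 198, 171], [201, 197, 171], [190, 185, 161], [201, 196, 171], [203, 199, 172], [206, 201, 173], [205, 201, 174], [205, 201, 173], [203, 199, 171], [204, 199, 173], [205, 200, 172], [205, 201, 174], [204, 200, 172], [204, 200, 172], [204, 200, 172], [205, 200, 173], [205, 200, 172], [203, 200, 172], [205, 201, 173], [204, 200, 172], [203, 199, 170], [203, 200, 173], [204, 201, 174], [205, 202, 175], [207, 203, 175], [205, 201, 174], [204, 200, 174], [206, 202, 175], [202, 200, 172], [205, 201, 174], [204, 201, 173], [205, 201, 174], [204, 200, 173], [206, 202, 175], [203, 200, 173], [204, 199, 172], [206, 203, 175], [205, 200, 174], [204, 200, 173], [201, 196, 168], [197, 181, 149], [204, 195, 167], [203, 200, 171], [205, 201, 174], [204, 201, 174], [203, 201, 173], [190, 192, 167], [156, 171, 148], [147, 168, 144], [143, 1
[... 188 characters left out ...]
2], [157, 150, 137], [144, 138, 125], [147, 141, 128], [167, 159, 145], [174, 165, 151], [169, 162, 147], [139, 144, 126], [164, 173, 150], [199, 196, 169], [204, 199, 172], [204, 200, 171], [204, 201, 173], [204, 201, 174], [204, 200, 173], [205, 200, 174], [204, 201, 173], [203, 199, 170], [205, 202, 174], [203, 199, 173], [204, 199, 174], [203, 200, 173], [204, 201, 175], [204, 202, 175], [198, 195, 170], [146, 154, 135], [169, 162, 148], [175, 166, 150], [177, 169, 154], [173, 165, 148], [171, 162, 147], [177, 169, 154], [174, 169, 153], [106, 102, 93], [133, 125, 109], [160, 148, 129]]
lid [ 0.28720612 -0.25952517  0.06000502] [0.5655095  0.07371086 1.16278323]
[-2.61256313  1.54848709]
```

View pics/crop.png

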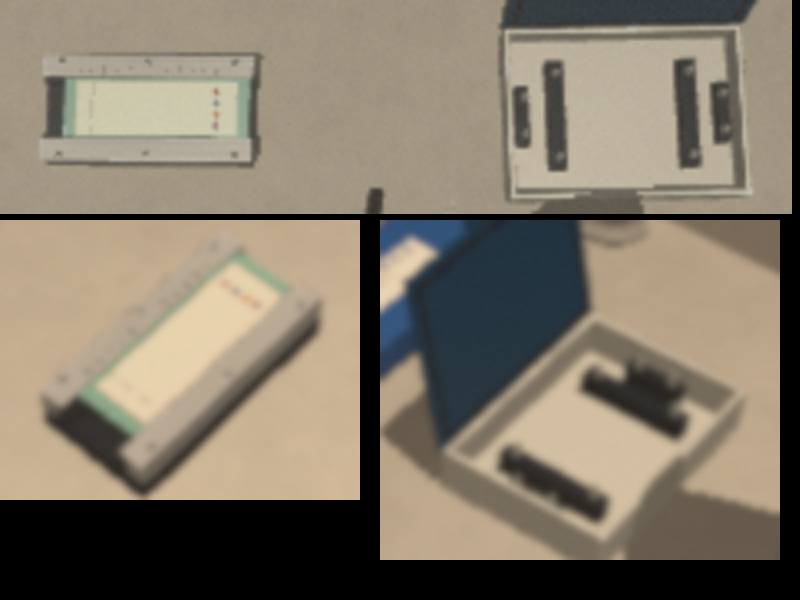

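```bash
python3 - <<'E'
from h import *
def comps(c,m,b,z,mn=25):
    o=np.zeros(m.shape,np.uint8); o[b[2]:b[3],b[0]:b[1]]=m[b[2]:b[3],b[0]:b[1]]
    n,l,s,ce=cv2.connectedComponentsWithStats(o)
    for i in range(1,n):
        if s[i,4]>=mn:
            k=cv2.findContours((l==i).astype(np.uint8),0,1)[0][0][:,0]
            pts=np.array([ray(c,u,v,z)[:2]*1000 for u,v in k],np.float32); r=cv2.minAreaRect(pts)
            v,u=np.nonzero(l==i); q=np.array([ray(c,a,b2,z)[:2]*1000 for a,b2 in zip(u,v)])
            w,V=np.linalg.eigh(np.cov((q-q.mean(0)).T)); d=V[:,1]
            print(s[i,4],'px',np.round(ce[i],1),'centroid',np.round(q.mean(0),1),'rect',np.round(r[0],1),np.round(r[1],1),round(r[2],2),'major',np.round(d,3))
for n,b in(('top',(318,395,193,240)),('scene',(300,372,148,195))):
    c=dict(np.load(f'pics/{n}0.npz')); f=c['frame'];print(n,'bars'); comps(c,f.max(2)<75,b,.024)
c=dict(np.load('pics/top0.npz')); f=c['frame'].astype(int)
print('layer');comps(c,(f.min(2)>158)&(f[...,0]>180),(182,240,201,226),.037,100)
print('plate');comps(c,(f[...,1]-f[...,0]>8)|((f.min(2)>158)&(f[...,0]>180)),(180,244,201,226),.036,100)
c=dict(np.load('pics/scene0.npz')); f=c['frame'].astype(int)
print('scene layer px',f[252,250]);comps(c,(f[...,0]>205)&(f[...,1]>185),(215,290,225,285),.037,60)
P=cloud(dict(np.load('pics/scene0.npz')))
# chamber footprint from depth, scene rim
for nm in('top','scene'):
  P=cloud(dict(np.load(f'pics/{nm}0.npz'))); 
  m=(P[...,2]>.07)&(P[...,2]<.19)&(P[...,0]>.45)&(P[...,0]<.62)&(P[...,1]<-.06)&(P[...,1]>-.28)
  L=P[m]; u,s,v=np.linalg.svd(L-L.mean(0),full_matrices=False); print(nm,'lid',len(L),L.mean(0),v[2],s,L.min(0),L.max(0))
E
```

```text
top bars
130 px [372.6 214.1] centroid [ 450.9 -216.4] rect [ 451.4 -216.9] [82.4 12.9] 2.36 major [-0.999 -0.05 ]
85 px [332.7 213.8] centroid [ 448.8 -107.6] rect [ 448.3 -107.6] [60.3 10.3] 3.01 major [-0.999 -0.041]
48 px [382.7 213.5] centroid [ 453.1 -244.1] rect [ 451.8 -244.9] [11. 44.] 88.95 major [-0.998 -0.07 ]
scene bars
453 px [310.  157.1] centroid [ 554.6 -161.7] rect [ 566.3 -156.6] [ 74.2 155.7] 2.67 major [-0.157  0.988]
211 px [350.1 163.9] centroid [ 444.2 -218.3] rect [ 444.6 -223.4] [85.3 49.6] 1.72 major [-0.999  0.036]
132 px [328.  185.9] centroid [438.5 -99.6] rect [440.9 -99.2] [86.3 20.7] 5.17 major [-1.    -0.021]
layer
764 px [211.6 212.5] centroid [441.6 218.5] rect [441.6 217.5] [ 40.4 128.5] 1.58 major [-0.023  1.   ]
plate
946 px [212.1 212.2] centroid [442.5 217.1] rect [440.4 217.5] [ 48.5 149.8] 1.59 major [-0.027  1.   ]
scene layer px [230 209 173]
679 px [251.7 250.5] centroid [439.8 220.7] rect [439.6 218.4] [ 43.6 128. ] 0.97 major [-0.019  1.   ]
top lid 1784 [ 0.54498819 -0.1590525   0.13039915] [-0.9634437  -0.04591015  0.26394791] [2.38575565 1.4519704  0.04517211] [ 0.52475683 -0.25952517  0.07001496] [ 0.5655095  -0.06016651  0.18988069]
scene lid 1604 [ 0.54163613 -0.15460623  0.12756703] [-0.96364278 -0.04388161  0.26356591] [2.28400558 1.3606924  0.06531041] [ 0.51987824 -0.26346572  0.07001167] [ 0.56266007 -0.06001576  0.18950685]
```

Measured:

| Item | x, y (mm) | Other |
|---|---|---|
| Bed | (441, 224) | yaw about 1.5° |
| Plate centre | (441, 217.5) | |
| Chamber | (450, −162) | yaw about 2.6° |
| Lid | | about 1.84 rad |

First move: transit while closing the gripper.

```bash
cat >> h.py <<'E'
def delta(x,y,z,yawdeg):
    "shift and turn, in the present tool axes, to tool-down pose at x,y,z (m), jaw axis at yaw"
    s=readout.sense(); T=R.from_quat(s['ee_rot']); t=np.radians(yawdeg)
    G=R.from_matrix(np.array([[np.cos(t),np.sin(t),0],[np.sin(t),-np.cos(t),0],[0,0,-1]]))
    print('t',round(s['t'],2),'pos',np.round(s['tool_pos'],4),'F',np.round(s['wrist_force'],1),'gap',round(s['finger_gap'],4),
     'SHIFT',np.round(T.inv().apply(np.array([x,y,z])-s['tool_pos']),4),'TURN',np.round((T.inv()*G).as_rotvec(),4))
E
python3 -m pendant '[{"x":-0.02,"y":-0.03,"az":-0.12,"grip":1},{"x":-0.1735,"y":-0.272,"az":-1.185,"grip":1},{"x":-0.1735,"y":-0.272,"az":-1.185,"grip":1},{"x":-0.1735,"y":-0.272,"az":-1.185,"grip":1},{"x":-0.1735,"y":-0.272,"az":-1.185,"grip":1},{"x":-0.1735,"y":-0.272,"az":-1.185,"grip":1},{"x":-0.1735,"y":-0.272,"az":-1.185,"grip":1},{"x":-0.1735,"y":-0.272,"az":-1.185,"grip":1},{"x":-0.1735,"y":-0.272,"az":-1.185,"grip":1},{"x":-0.1735,"y":-0.272,"az":-1.185,"grip":1}]' 60
python3 - <<'E'
from h import *
delta(.441,.313,.2,1.5)
P=cloud(dict(np.load('pics/top0.npz')))
for nm,a in(('blue box',(.57,.8,-.3,-.06)),('wood',(.6,.85,-.05,.2)),('left',(.5,.85,.2,.5))):
    m=(P[...,0]>a[0])&(P[...,0]<a[1])&(P[...,1]>a[2])&(P[...,1]<a[3])&(P[...,2]>.03);L=P[m];print(nm,np.round(np.percentile(L,[1,50,99],axis=0),3))
E
```

```text
t 0.1 pos [ 0.2699 -0.618   0.2441] F [0.4 0.5 0.6] gap 0.0855 SHIFT [-0.7846 -0.5294  0.0457] TURN [-0.0012  0.0017 -1.1852]
blue box [[ 0.632 -0.297  0.031]
 [ 0.741 -0.182  0.33 ]
 [ 0.743 -0.062  0.527]]
wood [[ 0.625 -0.048  0.044]
 [ 0.74   0.069  0.315]
 [ 0.742  0.197  0.513]]
left [[0.642 0.203 0.042]
 [0.74  0.345 0.303]
 [0.742 0.495 0.498]]invalid input
```

```bash
python3 -m pendant --help; python3 -m pendant '[{"x":-0.02,"y":-0.03,"z":0,"ax":0,"ay":0,"az":-0.12,"grip":1},{"x":-0.1735,"y":-0.272,"z":0,"ax":0,"ay":0,"az":-1.185,"grip":1},{"x":-0.1735,"y":-0.272,"z":0,"ax":0,"ay":0,"az":-1.185,"grip":1},{"x":-0.1735,"y":-0.272,"z":0,"ax":0,"ay":0,"az":-1.185,"grip":1},{"x":-0.1735,"y":-0.272,"z":0,"ax":0,"ay":0,"az":-1.185,"grip":1},{"x":-0.1735,"y":-0.272,"z":0,"ax":0,"ay":0,"az":-1.185,"grip":1},{"x":-0.1735,"y":-0.272,"z":0,"ax":0,"ay":0,"az":-1.185,"grip":1},{"x":-0.1735,"y":-0.272,"z":0,"ax":0,"ay":0,"az":-1.185,"grip":1},{"x":-0.1735,"y":-0.272,"z":0,"ax":0,"ay":0,"az":-1.185,"grip":1},{"x":-0.1735,"y":-0.272,"z":0,"ax":0,"ay":0,"az":-1.185,"grip":1}]' 60
python3 -c "
from h import *
delta(.441,.313,.2,1.5)"
```

```text
t: 0.93
tool_pos: [0.4511, -0.3482, 0.2448]
ee_rot: [1.0, 0.018, -0.0, -0.0]
wrist_force: [-0.1, 0.1, -0.3]
finger_gap: 0.0002
t 0.93 pos [ 0.4511 -0.3482  0.2448] F [-0.1  0.1 -0.3] gap 0.0002 SHIFT [ 0.0138 -0.661   0.0453] TURN [-0.0008  0.0005  0.0099]invalid input: not JSON, or not a number
```

```bash
python3 -m pendant '[{"x":0,"y":-0.03,"z":0,"ax":0,"ay":0,"az":0,"grip":1},{"x":0,"y":-0.36,"z":0,"ax":0,"ay":0,"az":0,"grip":1},{"x":0,"y":-0.36,"z":0,"ax":0,"ay":0,"az":0,"grip":1},{"x":0,"y":-0.36,"z":0,"ax":0,"ay":0,"az":0,"grip":1},{"x":0,"y":-0.36,"z":0,"ax":0,"ay":0,"az":0,"grip":1},{"x":0,"y":-0.36,"z":0,"ax":0,"ay":0,"az":0,"grip":1},{"x":0,"y":-0.36,"z":0,"ax":0,"ay":0,"az":0,"grip":1},{"x":0,"y":-0.36,"z":0,"ax":0,"ay":0,"az":0,"grip":1},{"x":0,"y":-0.36,"z":0,"ax":0,"ay":0,"az":0,"grip":1},{"x":0,"y":-0.36,"z":0,"ax":0,"ay":0,"az":0,"grip":1}]'
python3 -m pendant '[{"x":0.011,"y":-0.302,"z":0.1,"ax":0,"ay":0,"az":0.01,"grip":1},{"x":0.011,"y":-0.302,"z":0.1,"ax":0,"ay":0,"az":0.01,"grip":1},{"x":0.011,"y":-0.302,"z":0.1,"ax":0,"ay":0,"az":0.01,"grip":1},{"x":0.011,"y":-0.302,"z":0.1,"ax":0,"ay":0,"az":0.01,"grip":1},{"x":0.011,"y":-0.302,"z":0.1,"ax":0,"ay":0,"az":0.01,"grip":1},{"x":0.011,"y":-0.302,"z":0.1,"ax":0,"ay":0,"az":0.01,"grip":1},{"x":0.011,"y":-0.302,"z":0.1,"ax":0,"ay":0,"az":0.01,"grip":1},{"x":0.011,"y":-0.302,"z":0.1,"ax":0,"ay":0,"az":0.01,"grip":1},{"x":0.011,"y":-0.302,"z":0.1,"ax":0,"ay":0,"az":0.01,"grip":1},{"x":0.011,"y":-0.302,"z":0.1,"ax":0,"ay":0,"az":0.01,"grip":1}]'
python3 - <<'E'
from h import *
delta(.4385,.313,.042,1.5)
a=snap('top','t1')['frame'][150:260,150:300];b=snap('scene','s1')['frame'][180:300,180:330]
o=np.hstack([cv2.resize(a,(400,293)),cv2.resize(b,(400,293))]);cv2.imwrite('pics/o1.png',o[:,:,::-1])
E
```

```text
t: 1.77
tool_pos: [0.4396, 0.0151, 0.245]
ee_rot: [1.0, 0.016, -0.0, -0.002]
wrist_force: [-0.9, -0.1, -0.2]
finger_gap: -0.0002
t: 2.6
tool_pos: [0.443, 0.3117, 0.144]
ee_rot: [1.0, 0.009, -0.001, 0.001]
wrist_force: [0.3, 0.7, 0.1]
finger_gap: 0.0002
t 2.6 pos [0.443  0.3117 0.144 ] F [0.3 0.7 0.1] gap 0.0002 SHIFT [-0.0043 -0.0016  0.102 ] TURN [ 0.0018  0.0022 -0.0075]
```

View pics/o1.png

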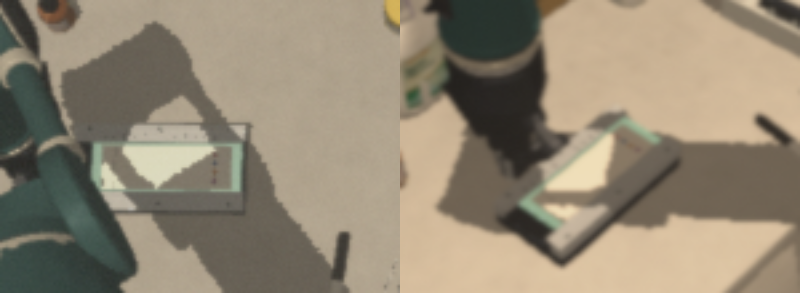

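The picture shows the gripper above the bed's left end, with the plate still inside. The calibrated numbers agree, so I descend in steps behind the plate end.

```bash
python3 -m pendant '[{"x":-0.0043,"y":-0.004,"z":0.02,"ax":0.002,"ay":0.002,"az":-0.0075,"grip":1},{"x":-0.0043,"y":-0.004,"z":0.04,"ax":0.002,"ay":0.002,"az":-0.0075,"grip":1},{"x":-0.0043,"y":-0.004,"z":0.055,"ax":0.002,"ay":0.002,"az":-0.0075,"grip":1},{"x":-0.0043,"y":-0.004,"z":0.068,"ax":0.002,"ay":0.002,"az":-0.0075,"grip":1},{"x":-0.0043,"y":-0.004,"z":0.078,"ax":0.002,"ay":0.002,"az":-0.0075,"grip":1},{"x":-0.0043,"y":-0.004,"z":0.086,"ax":0.002,"ay":0.002,"az":-0.0075,"grip":1},{"x":-0.0043,"y":-0.004,"z":0.093,"ax":0.002,"ay":0.002,"az":-0.0075,"grip":1},{"x":-0.0043,"y":-0.004,"z":0.099,"ax":0.002,"ay":0.002,"az":-0.0075,"grip":1},{"x":-0.0043,"y":-0.004,"z":0.102,"ax":0.002,"ay":0.002,"az":-0.0075,"grip":1},{"x":-0.0043,"y":-0.004,"z":0.102,"ax":0.002,"ay":0.002,"az":-0.0075,"grip":1}]'
python3 -c "
from h import *
delta(.4395,.295,.042,1.5)"
```

```text
t: 3.53
tool_pos: [0.4392, 0.315, 0.0428]
ee_rot: [1.0, 0.012, 0.001, -0.001]
wrist_force: [0.2, 0.1, 0.7]
finger_gap: -0.0002
t 3.53 pos [0.4392 0.315  0.0428] F [0.2 0.1 0.7] gap -0.0002 SHIFT [-0.0002  0.02    0.0008] TURN [-0.0016 -0.0014 -0.0029]
```

```bash
python3 -m pendant '[{"x":0,"y":0.004,"z":0,"ax":0,"ay":0,"az":0,"grip":1},{"x":0,"y":0.008,"z":0,"ax":0,"ay":0,"az":0,"grip":1},{"x":0,"y":0.012,"z":0,"ax":0,"ay":0,"az":0,"grip":1},{"x":0,"y":0.016,"z":0,"ax":0,"ay":0,"az":0,"grip":1},{"x":0,"y":0.021,"z":0,"ax":0,"ay":0,"az":0,"grip":1},{"x":0,"y":0.026,"z":0,"ax":0,"ay":0,"az":0,"grip":1},{"x":0,"y":0.032,"z":0,"ax":0,"ay":0,"az":0,"grip":1},{"x":0,"y":0.038,"z":0,"ax":0,"ay":0,"az":0,"grip":1},{"x":0,"y":0.044,"z":0,"ax":0,"ay":0,"az":0,"grip":1},{"x":0,"y":0.049,"z":0,"ax":0,"ay":0,"az":0,"grip":1}]'
cat > m.py <<'E'
from h import *
import sys
def plate(c,box,zp=.036):
    f=c['frame'].astype(int); m=((f[...,1]-f[...,0]>5)&(f[...,1]>60)).astype(np.uint8); o=np.zeros_like(m); u0,u1,v0,v1=box; o[v0:v1,u0:u1]=m[v0:v1,u0:u1]
    cs=[k[:,0] for k in cv2.findContours(o,0,1)[0] if cv2.contourArea(k)>15]
    k=np.vstack(cs); q=np.array([ray(c,u,v,zp)[:2]*1000 for u,v in k],np.float32); r=cv2.minAreaRect(q)
    print('plate rect',np.round(r[0],1),np.round(r[1],1),round(r[2],2),'min',q.min(0).round(1),'max',q.max(0).round(1))
E
python3 - <<'E'
from m import *
c=snap('top','t2'); plate(c,(180,300,200,228))
s=snap('scene','s2')
a=c['frame'][170:250,160:310];b=s['frame'][190:300,190:340]
o=np.hstack([cv2.resize(a,(400,213)),cv2.resize(b,(290,213))]);cv2.imwrite('pics/o2.png',o[:,:,::-1])
print(readout.sense()['wrist_force'])
E
```

```text
t: 4.37
tool_pos: [0.4407, 0.2657, 0.0434]
ee_rot: [1.0, 0.012, 0.001, -0.001]
wrist_force: [-0.1, 3.1, 0.9]
finger_gap: -0.0001
plate rect [439.6 203.5] [ 72.7 196.5] 1.52 min [400.7 104.7] max [474.8 301.1]
[-0.81792587  0.7939183   0.02621662]
```

View pics/o2.png

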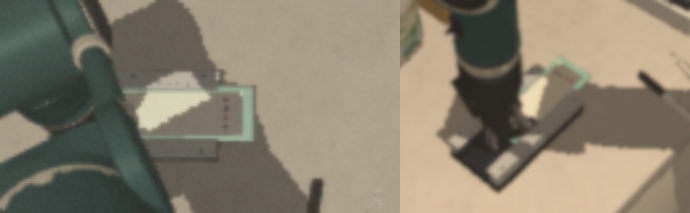

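Plate slides cleanly; its −y end is at y≈0.105, a 34 mm overhang. I push 34 mm more, then back off and raise.

```bash
python3 -m pendant '[{"x":0,"y":0.003,"z":0,"ax":0,"ay":0,"az":0,"grip":1},{"x":0,"y":0.007,"z":0,"ax":0,"ay":0,"az":0,"grip":1},{"x":0,"y":0.011,"z":0,"ax":0,"ay":0,"az":0,"grip":1},{"x":0,"y":0.015,"z":0,"ax":0,"ay":0,"az":0,"grip":1},{"x":0,"y":0.019,"z":0,"ax":0,"ay":0,"az":0,"grip":1},{"x":0,"y":0.023,"z":0,"ax":0,"ay":0,"az":0,"grip":1},{"x":0,"y":0.027,"z":0,"ax":0,"ay":0,"az":0,"grip":1},{"x":0,"y":0.03,"z":0,"ax":0,"ay":0,"az":0,"grip":1},{"x":0,"y":0.032,"z":0,"ax":0,"ay":0,"az":0,"grip":1},{"x":0,"y":0.034,"z":0,"ax":0,"ay":0,"az":0,"grip":1}]'
python3 -m pendant '[{"x":0,"y":0.032,"z":0,"ax":0,"ay":0,"az":0,"grip":1},{"x":0,"y":0.029,"z":0,"ax":0,"ay":0,"az":0,"grip":1},{"x":0,"y":0.024,"z":0,"ax":0,"ay":0,"az":0,"grip":1},{"x":0,"y":0.017,"z":0,"ax":0,"ay":0,"az":0,"grip":1},{"x":0,"y":0.014,"z":-0.01,"ax":0,"ay":0,"az":0,"grip":1},{"x":0,"y":0.014,"z":-0.04,"ax":0,"ay":0,"az":0,"grip":1},{"x":0,"y":0.014,"z":-0.08,"ax":0,"ay":0,"az":0,"grip":1},{"x":0,"y":0.014,"z":-0.12,"ax":0,"ay":0,"az":0,"grip":1},{"x":0,"y":0.014,"z":-0.12,"ax":0,"ay":0,"az":0,"grip":1},{"x":0,"y":0.014,"z":-0.12,"ax":0,"ay":0,"az":0,"grip":1}]'
```

```text
t: 5.3
tool_pos: [0.4414, 0.2321, 0.0432]
ee_rot: [1.0, 0.012, 0.001, -0.001]
wrist_force: [-0.0, 0.9, -0.2]
finger_gap: 0.0005
t: 6.13
tool_pos: [0.4442, 0.2204, 0.1677]
ee_rot: [1.0, 0.013, 0.005, -0.003]
wrist_force: [-0.8, -0.1, -1.0]
finger_gap: 0.0001
```

I wrote the back-off as a continuation of the previous call's axes, but each call counts from its own start. So it pushed up to 32 mm further before retracting. I'll check the plate before anything else.

```bash
python3 - <<'E'
from m import *
c=snap('top','t3'); plate(c,(215,300,200,228))
s=snap('scene','s3')
a=c['frame'][170:250,160:310];b=s['frame'][190:300,190:340]
o=np.hstack([cv2.resize(a,(450,240)),cv2.resize(b,(327,240))]);cv2.imwrite('pics/o3.png',o[:,:,::-1])
for q in(c,s):
  P=cloud(q)
  for y in(.045,.06,.08,.1,.12,.135,.15,.165,.18):
    m=(abs(P[...,0]-.442)<.02)&(abs(P[...,1]-y)<.004)&(P[...,2]<.06);print(y,m.sum(),np.round(np.median(P[m][:,2]),4) if m.any() else None,end=' | ')
  print()
E
```

```text
plate rect [441.9 117.6] [ 72.8 185.2] 1.52 min [403.6  24.7] max [476.5 211.1]
0.045 46 0.0242 | 0.06 44 0.0266 | 0.08 44 0.0277 | 0.1 45 0.0311 | 0.12 42 0.0331 | 0.135 44 0.0353 | 0.15 44 0.0372 | 0.165 25 0.0372 | 0.18 0 None | 
0.045 33 0.0246 | 0.06 37 0.026 | 0.08 39 0.029 | 0.1 36 0.0308 | 0.12 36 0.0345 | 0.135 30 0.0356 | 0.15 35 0.0375 | 0.165 51 0.038 | 0.18 40 0.0208 |
```

View pics/o3.png

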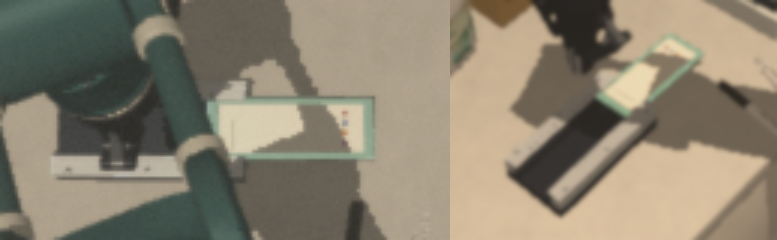

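Both views show the plate tilted nose-down about 6–7°, its inner end held under the lips at crop x≈208–374, which is about full plate length. It's stable. I measure the tilt and centre so I can grip it near its centre of mass with a matching tool tilt.

```bash
python3 - <<'E'
from m import *
for n in('t3','s3'):
  c=dict(np.load(f'pics/{n}.npz'));P=cloud(c);f=c['frame'].astype(int)
  m=(abs(P[...,0]-.442)<.018)&(P[...,1]>.05)&(P[...,1]<.155)&(P[...,2]<.06);L=P[m]
  p=np.linalg.lstsq(np.c_[L[:,:2]-[.442,.1],np.ones(len(L))],L[:,2],rcond=None)[0];print(n,'slope x,y, z at y=.1',p.round(4))
  g=(P[...,2]>.012)&(P[...,1]<.139)&(P[...,1]>.0)&(abs(P[...,0]-.442)<.05)
  q=P[g]; print('minmax',np.percentile(q,[.5,50,99.5],axis=0).round(4))
  w=(f.min(2)>90)&(f[...,1]-f[...,0]>5)&(P[...,1]<.2)&(P[...,1]>0)&(P[...,2]>.012)&(P[...,2]<.05)&(abs(P[...,0]-.442)<.04); q=P[w]
  print('green',len(q),np.percentile(q,[1,50,99],axis=0).round(4)); 
  for lo,hi in((.03,.045),(.05,.07),(.09,.11),(.13,.15)):
    k=q[(q[:,1]>lo)&(q[:,1]<hi)]; print(lo,len(k),np.percentile(k[:,0],[2,98]).round(4) if len(k) else '')
c=dict(np.load('pics/t3.npz'));print(ray(c,284.5,212.7,.023),ray(c,229.3,213,.0395))
E
```

```text
t3 slope x,y, z at y=.1 [0.0019 0.1126 0.0309]
minmax [[0.3936 0.0243 0.0184]
 [0.4459 0.0834 0.0288]
 [0.4745 0.1386 0.5455]]
green 281 [[0.4187 0.0242 0.0183]
 [0.4525 0.0794 0.0276]
 [0.4747 0.1727 0.0416]]
0.03 47 [0.4224 0.4749]
0.05 28 [0.4213 0.4739]
0.09 30 [0.4196 0.4722]
0.13 24 [0.4186 0.4705]
s3 slope x,y, z at y=.1 [0.2926 0.1707 0.0292]
minmax [[0.4152 0.0248 0.0202]
 [0.4431 0.0841 0.0293]
 [0.4736 0.1386 0.0394]]
green 195 [[0.4153 0.0264 0.0202]
 [0.4249 0.0984 0.0301]
 [0.4737 0.1744 0.0411]]
0.03 20 [0.4185 0.474 ]
0.05 21 [0.4175 0.474 ]
0.09 20 [0.4154 0.4716]
0.13 3 [0.4137 0.4183]
[0.44829179 0.02325133 0.023     ] [0.44114342 0.17106302 0.0395    ]
```

```bash
cat >> h.py <<'E'
def delta2(p,yawdeg,pitchdeg=0):
    "tool down, jaw axis at yaw; pitch>0: tool y dips (plate's -y end low)"
    s=readout.sense(); T=R.from_quat(s['ee_rot']); t=np.radians(yawdeg)
    G=R.from_matrix(np.array([[np.cos(t),np.sin(t),0],[np.sin(t),-np.cos(t),0],[0,0,-1]]))*R.from_euler('x',np.radians(pitchdeg))
    print('t',round(s['t'],2),'pos',np.round(s['tool_pos'],4),'F',np.round(s['wrist_force'],1),'gap',round(s['finger_gap'],4),
     'SHIFT',np.round(T.inv().apply(np.array(p)-s['tool_pos']),4),'TURN',np.round((T.inv()*G).as_rotvec(),4),'goal z',G.as_matrix()[:,2].round(3))
E
python3 -c "
from h import *
delta2((.4447,.0989-.0088,.0256+.08),2,6.3)"
```

```text
t 6.23 pos [0.4412 0.2188 0.1634] F [ 0.1  1.2 -0.2] gap 0.0003 SHIFT [0.0002 0.1289 0.0575] TURN [ 0.1078 -0.003  -0.0101] goal z [-0.004  0.11  -0.994]
```

```bash
python3 -m pendant '[{"x":0,"y":0.03,"z":0,"ax":0.02,"ay":0,"az":-0.01,"grip":0},{"x":0,"y":0.06,"z":0.01,"ax":0.05,"ay":-0.003,"az":-0.01,"grip":0},{"x":0,"y":0.09,"z":0.03,"ax":0.08,"ay":-0.003,"az":-0.01,"grip":0},{"x":0,"y":0.11,"z":0.05,"ax":0.108,"ay":-0.003,"az":-0.01,"grip":0},{"x":0,"y":0.129,"z":0.0575,"ax":0.108,"ay":-0.003,"az":-0.01,"grip":0},{"x":0,"y":0.129,"z":0.0575,"ax":0.108,"ay":-0.003,"az":-0.01,"grip":0},{"x":0,"y":0.129,"z":0.0575,"ax":0.108,"ay":-0.003,"az":-0.01,"grip":0},{"x":0,"y":0.129,"z":0.0575,"ax":0.108,"ay":-0.003,"az":-0.01,"grip":0},{"x":0,"y":0.129,"z":0.0575,"ax":0.108,"ay":-0.003,"az":-0.01,"grip":0},{"x":0,"y":0.129,"z":0.0575,"ax":0.108,"ay":-0.003,"az":-0.01,"grip":0}]' 50
python3 - <<'E'
from h import *
delta2((.4447,.0989,.0256),2,6.3)
a=snap('top','t4')['frame'][160:260,180:320];s=snap('scene','s4');b=s['frame'][190:290,210:350]
o=np.hstack([cv2.resize(a,(400,286),interpolation=2),cv2.resize(b,(400,286),interpolation=2)]);cv2.imwrite('pics/o4.png',o[:,:,::-1])
E
```

```text
t: 7.07
tool_pos: [0.445, 0.0903, 0.1059]
ee_rot: [0.998, 0.018, -0.001, -0.055]
wrist_force: [0.5, -1.1, 1.1]
finger_gap: 0.0858
t 7.07 pos [0.445  0.0903 0.1059] F [ 0.5 -1.1  1.1] gap 0.0858 SHIFT [-0.0001  0.0002  0.0807] TURN [-0.0002 -0.0005  0.0004] goal z [-0.004  0.11  -0.994]
```

View pics/o4.png

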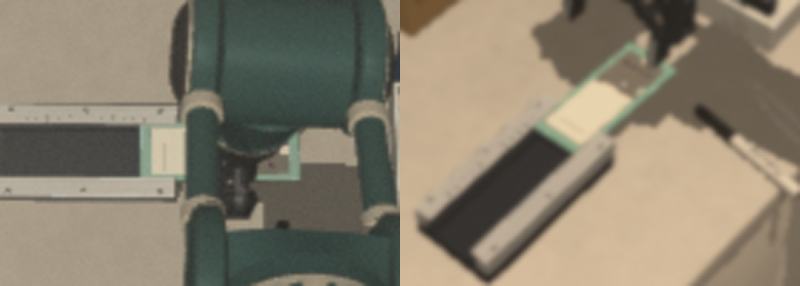

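The open fingers straddle the plate, with the near finger at crop (240,190) and the plate's near edge at row ~178. Descend.

```bash
python3 -m pendant '[{"x":0,"y":0,"z":0.015,"ax":0,"ay":0,"az":0,"grip":0},{"x":0,"y":0,"z":0.03,"ax":0,"ay":0,"az":0,"grip":0},{"x":0,"y":0,"z":0.042,"ax":0,"ay":0,"az":0,"grip":0},{"x":0,"y":0,"z":0.053,"ax":0,"ay":0,"az":0,"grip":0},{"x":0,"y":0,"z":0.062,"ax":0,"ay":0,"az":0,"grip":0},{"x":0,"y":0,"z":0.069,"ax":0,"ay":0,"az":0,"grip":0},{"x":0,"y":0,"z":0.075,"ax":0,"ay":0,"az":0,"grip":0},{"x":0,"y":0,"z":0.079,"ax":0,"ay":0,"az":0,"grip":0},{"x":0,"y":0,"z":0.081,"ax":0,"ay":0,"az":0,"grip":0},{"x":0,"y":0,"z":0.081,"ax":0,"ay":0,"az":0,"grip":0}]' 40
python3 -m pendant '[{"x":0,"y":0,"z":0,"ax":0,"ay":0,"az":0,"grip":0.1},{"x":0,"y":0,"z":0,"ax":0,"ay":0,"az":0,"grip":0.15},{"x":0,"y":0,"z":0,"ax":0,"ay":0,"az":0,"grip":0.2},{"x":0,"y":0,"z":0,"ax":0,"ay":0,"az":0,"grip":0.25},{"x":0,"y":0,"z":0,"ax":0,"ay":0,"az":0,"grip":0.3},{"x":0,"y":0,"z":0,"ax":0,"ay":0,"az":0,"grip":0.35},{"x":0,"y":0,"z":0,"ax":0,"ay":0,"az":0,"grip":0.4},{"x":0,"y":0,"z":0,"ax":0,"ay":0,"az":0,"grip":0.5},{"x":0,"y":0,"z":0,"ax":0,"ay":0,"az":0,"grip":0.5},{"x":0,"y":0,"z":0,"ax":0,"ay":0,"az":0,"grip":0.5}]' 40
python3 -c "
from h import *
delta2((.4447,.0985,.0256+.006),2,0)
P=cloud(snap('scene','s5'));m=(P[...,1]>.03)&(P[...,1]<.05)&(abs(P[...,0]-.445)<.015)&(P[...,2]<.06);print(np.median(P[m],axis=0))"
```

```text
t: 8.0
tool_pos: [0.4442, 0.0981, 0.0246]
ee_rot: [0.998, 0.017, -0.001, -0.055]
wrist_force: [0.2, -0.4, 0.1]
finger_gap: 0.0853
t: 8.83
tool_pos: [0.445, 0.098, 0.0252]
ee_rot: [0.998, 0.017, -0.0, -0.055]
wrist_force: [1.6, -2.5, 3.9]
finger_gap: 0.0549
t 8.83 pos [0.445  0.098  0.0252] F [ 1.6 -2.5  3.9] gap 0.0549 SHIFT [-0.0002 -0.0012 -0.0063] TURN [-0.1099 -0.001  -0.0013] goal z [ 0.  0. -1.]
[0.43670703 0.03935698 0.02193496]
```

Gripped (gap 54.9 mm). Level the plate about the exit edge and check the forces.

```bash
python3 -m pendant '[{"x":0,"y":0,"z":-0.001,"ax":-0.018,"ay":0,"az":0,"grip":0.5},{"x":0,"y":0,"z":-0.002,"ax":-0.036,"ay":0,"az":0,"grip":0.5},{"x":0,"y":0,"z":-0.003,"ax":-0.055,"ay":0,"az":0,"grip":0.5},{"x":0,"y":0,"z":-0.004,"ax":-0.073,"ay":0,"az":0,"grip":0.5},{"x":0,"y":0,"z":-0.005,"ax":-0.091,"ay":0,"az":0,"grip":0.5},{"x":0,"y":0,"z":-0.0055,"ax":-0.11,"ay":0,"az":0,"grip":0.5},{"x":0,"y":0,"z":-0.0055,"ax":-0.11,"ay":0,"az":0,"grip":0.5},{"x":0,"y":0,"z":-0.0055,"ax":-0.11,"ay":0,"az":0,"grip":0.5},{"x":0,"y":0,"z":-0.0055,"ax":-0.11,"ay":0,"az":0,"grip":0.5},{"x":0,"y":0,"z":-0.0055,"ax":-0.11,"ay":0,"az":0,"grip":0.5}]' 50
python3 - <<'E'
from m import *
delta2((.4447,.0385,.0256+.006),2,0)
s=snap('scene','s6');P=cloud(s)
for y in(.035,.05,.14,.155,.165):
    m=(abs(P[...,0]-.44)<.015)&(abs(P[...,1]-y)<.006)&(P[...,2]<.06);print(y,m.sum(),np.round(np.median(P[m][:,2]),4) if m.any() else None)
E
```

```text
t: 9.72
tool_pos: [0.4439, 0.0976, 0.03]
ee_rot: [1.0, 0.017, -0.001, -0.0]
wrist_force: [-0.9, 1.8, 0.6]
finger_gap: 0.0544
t 9.72 pos [0.4439 0.0976 0.03  ] F [-0.9  1.8  0.6] gap 0.0544 SHIFT [-0.0011  0.0591 -0.0016] TURN [-0.0006  0.0013 -0.0016] goal z [ 0.  0. -1.]
0.035 0 None
0.05 0 None
0.14 39 0.0364
0.155 42 0.0367
0.165 51 0.0354
```

```bash
python3 -m pendant '[{"x":0,"y":0.003,"z":-0.0005,"ax":0,"ay":0,"az":0,"grip":0.5},{"x":0,"y":0.008,"z":-0.001,"ax":0,"ay":0,"az":0,"grip":0.5},{"x":0,"y":0.014,"z":-0.001,"ax":0,"ay":0,"az":0,"grip":0.5},{"x":0,"y":0.021,"z":-0.001,"ax":0,"ay":0,"az":0,"grip":0.5},{"x":0,"y":0.028,"z":-0.001,"ax":0,"ay":0,"az":0,"grip":0.5},{"x":0,"y":0.035,"z":-0.001,"ax":0,"ay":0,"az":0,"grip":0.5},{"x":0,"y":0.042,"z":-0.001,"ax":0,"ay":0,"az":0,"grip":0.5},{"x":0,"y":0.049,"z":-0.001,"ax":0,"ay":0,"az":0,"grip":0.5},{"x":0,"y":0.054,"z":-0.001,"ax":0,"ay":0,"az":0,"grip":0.5},{"x":0,"y":0.056,"z":-0.001,"ax":0,"ay":0,"az":0,"grip":0.5}]'
python3 -m pendant '[{"x":0,"y":0.003,"z":-0.01,"ax":0,"ay":0,"az":0,"grip":0.5},{"x":0,"y":0.005,"z":-0.025,"ax":0,"ay":0,"az":0,"grip":0.5},{"x":0,"y":0.01,"z":-0.04,"ax":0,"ay":0,"az":0,"grip":0.5},{"x":0,"y":0.02,"z":-0.055,"ax":0,"ay":0,"az":0,"grip":0.5},{"x":0,"y":0.03,"z":-0.07,"ax":0,"ay":0,"az":0,"grip":0.5},{"x":0,"y":0.04,"z":-0.08,"ax":0,"ay":0,"az":0,"grip":0.5},{"x":0,"y":0.045,"z":-0.085,"ax":0,"ay":0,"az":0,"grip":0.5},{"x":0,"y":0.05,"z":-0.088,"ax":0,"ay":0,"az":0,"grip":0.5},{"x":0,"y":0.05,"z":-0.09,"ax":0,"ay":0,"az":0,"grip":0.5},{"x":0,"y":0.05,"z":-0.09,"ax":0,"ay":0,"az":0,"grip":0.5}]'
python3 - <<'E'
from m import *
delta2((.45,-.162,.12),2.6,0)
c=snap('top','t7');s=snap('scene','s7')
for q in(c,s):
  P=cloud(q);f=q['frame'].astype(int)
  w=(f[...,1]-f[...,0]>5)&(f.min(2)>80)&(P[...,1]<.1)&(P[...,1]>-.15)&(P[...,2]>.1)&(P[...,2]<.15)&(abs(P[...,0]-.445)<.045); k=P[w]
  print(len(k),np.percentile(k,[1,50,99],axis=0).round(4))
  hi=k[k[:,1]>k[:,1].max()-.02];lo=k[k[:,1]<k[:,1].min()+.02];print('+y',np.percentile(hi,[2,50,98],axis=0).round(4).tolist(),'-y',np.percentile(lo,[2,50,98],axis=0).round(4).tolist())
a=c['frame'][140:290,230:430];b=s['frame'][110:260,240:440]
o=np.hstack([cv2.resize(a,(400,300),interpolation=2),cv2.resize(b,(400,300),interpolation=2)]);cv2.imwrite('pics/o7.png',o[:,:,::-1])
E
```

```text
t: 10.6
tool_pos: [0.4462, 0.0407, 0.0313]
ee_rot: [1.0, 0.016, -0.0, 0.0]
wrist_force: [0.0, -0.0, -0.8]
finger_gap: 0.054
t: 11.43
tool_pos: [0.4476, -0.0085, 0.1211]
ee_rot: [1.0, 0.016, -0.0, -0.0]
wrist_force: [-0.7, 0.1, -2.4]
finger_gap: 0.0541
t 11.43 pos [ 0.4476 -0.0085  0.1211] F [-0.7  0.1 -2.4] gap 0.0541 SHIFT [-0.0027  0.1535  0.0011] TURN [-0.0003  0.0009 -0.0125] goal z [ 0.  0. -1.]
219 [[ 0.4197 -0.0825  0.1215]
 [ 0.4325  0.0115  0.1252]
 [ 0.4727  0.0669  0.13  ]]
+y [[0.4197, 0.0496, 0.1225], [0.445, 0.0616, 0.1257], [0.4727, 0.0669, 0.1297]] -y [[0.4233, -0.0826, 0.1215], [0.4348, -0.0773, 0.124], [0.4587, -0.0635, 0.1279]]
169 [[ 0.415  -0.0398  0.1202]
 [ 0.4423  0.0489  0.1248]
 [ 0.4759  0.0691  0.129 ]]
+y [[0.4157, 0.0534, 0.1211], [0.4423, 0.0648, 0.1255], [0.4702, 0.0691, 0.1288]] -y [[0.4692, -0.0427, 0.1204], [0.4712, -0.0322, 0.123], [0.476, -0.0234, 0.1264]]
```

View pics/o7.png

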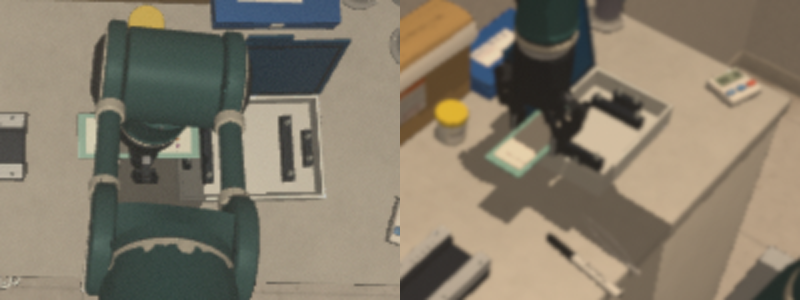

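Plate held level, its centre within about 1 mm of the TCP, and the dropper and pot untouched. Next I refine the chamber pose from the unobstructed first top picture, using rim edges.

```bash
python3 - <<'E'
from h import *
c=dict(np.load('pics/top0.npz')); g=cv2.GaussianBlur(cv2.cvtColor(c['frame'],cv2.COLOR_RGB2GRAY),(0,0),.6).astype(np.float32)
K=np.array(c['intrinsics']);T=np.array(c['world_to_cam'])
def rect(z,s=1):  # rectified top-down map at height z, 1px=1mm; row=x from .35.., col=y
    X,Y=np.meshgrid(np.arange(350,560)/1000,np.arange(-290,-40)/1000,indexing='ij')
    p=np.stack([X,Y,np.full_like(X,z)],-1)@T[:3,:3].T+T[:3,3]; q=p@K.T
    return cv2.remap(g,(q[...,0]/q[...,2]).astype(np.float32),(q[...,1]/q[...,2]).astype(np.float32),1)
I=rect(.039); cv2.imwrite('pics/rim.png',cv2.resize(I[::-1,::-1],None,fx=3,fy=2.8))
th=np.radians(2.6)
# profiles in chamber frame about (450,-162)
def prof(axis,offs,z):
    J=rect(z); out=[]
    for s in np.arange(-110,111):
        v=[]
        for o in offs:
            a,b=(s,o) if axis=='x' else (o,s)
            x=450+a*np.cos(th)-b*np.sin(th);y=-162+a*np.sin(th)+b*np.cos(th)
            if 0<=x-350<209 and 0<=y+290<249: v.append(J[int(round(x-350)),int(round(y+290))])
        out.append(np.mean(v) if v else -1)
    return np.array(out)
for nm,ax,offs,z in(('x rim left',"x",range(40,80,3),.039),('x rim right',"x",range(-80,-40,3),.039),('y rim far','y',range(10,55,4),.039),('y rim near','y',range(-55,-10,4),.039),('y bars','y',range(-25,26,5),.024)):
    p=prof(ax,offs,z); print(nm,[(int(s),int(p[s+110])) for s in range(-110,111,2) if (60<=abs(s)<=108 if 'rim' in nm else 40<=abs(s)<=72)])
E
```

```text
x rim left [(-108, -1), (-106, -1), (-104, -1), (-102, -1), (-100, -1), (-98, 91), (-96, 90), (-94, 90), (-92, 90), (-90, 91), (-88, 91), (-86, 91), (-84, 92), (-82, 94), (-80, 97), (-78, 100), (-76, 103), (-74, 104), (-72, 113), (-70, 131), (-68, 151), (-66, 139), (-64, 132), (-62, 143), (-60, 168), (60, 125), (62, 116), (64, 124), (66, 143), (68, 135), (70, 103), (72, 75), (74, 63), (76, 60), (78, 59), (80, 59), (82, 59), (84, 59), (86, 60), (88, 60), (90, 60), (92, 59), (94, 59), (96, 59), (98, 59), (100, 59), (102, 58), (104, 58), (106, 58), (108, 58)]
x rim right [(-108, -1), (-106, -1), (-104, -1), (-102, 151), (-100, 151), (-98, 151), (-96, 151), (-94, 151), (-92, 151), (-90, 151), (-88, 151), (-86, 152), (-84, 152), (-82, 151), (-80, 151), (-78, 151), (-76, 147), (-74, 139), (-72, 132), (-70, 136), (-68, 153), (-66, 144), (-64, 133), (-62, 136), (-60, 160), (60, 126), (62, 115), (64, 122), (66, 134), (68, 138), (70, 106), (72, 79), (74, 62), (76, 58), (78, 58), (80, 58), (82, 58), (84, 58), (86, 58), (88, 58), (90, 58), (92, 58), (94, 58), (96, 58), (98, 57), (100, 57), (102,
[... 1030 characters left out ...]
 180), (76, 173), (78, 160), (80, 150), (82, 145), (84, 141), (86, 140), (88, 143), (90, 151), (92, 162), (94, 158), (96, 137), (98, 120), (100, 124), (102, 137), (104, 146), (106, 149), (108, 150)]
y bars [(-72, 166), (-70, 172), (-68, 169), (-66, 153), (-64, 122), (-62, 89), (-60, 71), (-58, 65), (-56, 64), (-54, 64), (-52, 65), (-50, 68), (-48, 86), (-46, 117), (-44, 150), (-42, 170), (-40, 176), (40, 179), (42, 172), (44, 154), (46, 123), (48, 90), (50, 73), (52, 68), (54, 67), (56, 68), (58, 72), (60, 85), (62, 115), (64, 151), (66, 172), (68, 179), (70, 179), (72, 173)][ WARN:0@0.547] global loadsave.cpp:1063 imwrite_ Unsupported depth image for selected encoder is fallbacked to CV_8U.
```

View pics/rim.png

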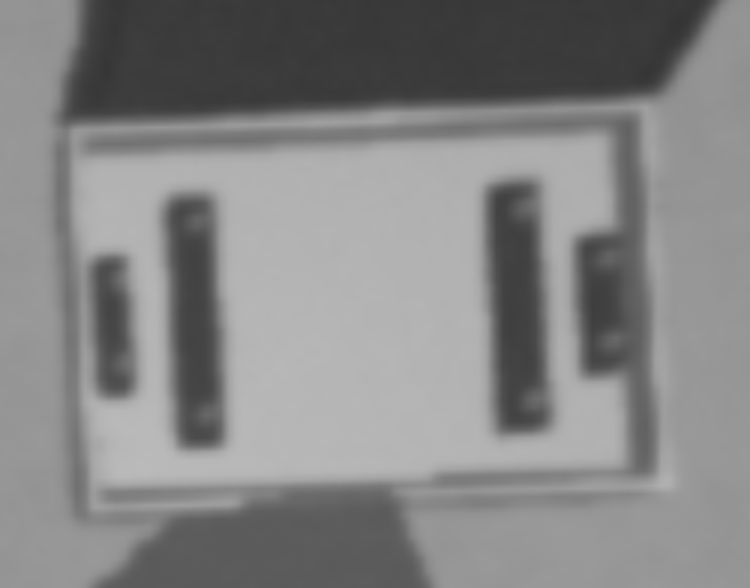

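Rim, bars and pins, after allowing for the visible side faces, put the chamber at (449.4, −164.0) mm with yaw about 2.5°. I move above it.

```bash
python3 -m pendant '[{"x":0,"y":0.015,"z":0,"ax":0,"ay":0,"az":-0.003,"grip":0.5},{"x":-0.001,"y":0.035,"z":0,"ax":0,"ay":0,"az":-0.006,"grip":0.5},{"x":-0.002,"y":0.06,"z":0,"ax":0,"ay":0,"az":-0.01,"grip":0.5},{"x":-0.003,"y":0.085,"z":0,"ax":0,"ay":0,"az":-0.0105,"grip":0.5},{"x":-0.0035,"y":0.11,"z":0.01,"ax":0,"ay":0,"az":-0.0105,"grip":0.5},{"x":-0.004,"y":0.13,"z":0.02,"ax":0,"ay":0,"az":-0.0105,"grip":0.5},{"x":-0.004,"y":0.145,"z":0.035,"ax":0,"ay":0,"az":-0.0105,"grip":0.5},{"x":-0.004,"y":0.152,"z":0.045,"ax":0,"ay":0,"az":-0.0105,"grip":0.5},{"x":-0.004,"y":0.156,"z":0.053,"ax":0,"ay":0,"az":-0.0105,"grip":0.5},{"x":-0.004,"y":0.156,"z":0.058,"ax":0,"ay":0,"az":-0.0105,"grip":0.5}]'
python3 -m pendant '[{"x":0,"y":0,"z":0,"ax":0,"ay":0,"az":0,"grip":0.5},{"x":0,"y":0,"z":0,"ax":0,"ay":0,"az":0,"grip":0.5},{"x":0,"y":0,"z":0,"ax":0,"ay":0,"az":0,"grip":0.5},{"x":0,"y":0,"z":0,"ax":0,"ay":0,"az":0,"grip":0.5},{"x":0,"y":0,"z":0,"ax":0,"ay":0,"az":0,"grip":0.5},{"x":0,"y":0,"z":0,"ax":0,"ay":0,"az":0,"grip":0.5},{"x":0,"y":0,"z":0,"ax":0,"ay":0,"az":0,"grip":0.5},{"x":0,"y":0,"z":0,"ax":0,"ay":0,"az":0,"grip":0.5},{"x":0,"y":0,"z":0,"ax":0,"ay":0,"az":0,"grip":0.5},{"x":0,"y":0,"z":0,"ax":0,"ay":0,"az":0,"grip":0.5}]'
python3 - <<'E'
from m import *
delta2((.4487,-.1647,.0225),2.5,0)
c=snap('top','t8');s=snap('scene','s8')
a=c['frame'][170:260,300:420];b=s['frame'][110:215,280:400]
o=np.hstack([cv2.resize(a,(400,300),interpolation=2),cv2.resize(b,(400,350),interpolation=2)[:300]]);cv2.imwrite('pics/o8.png',o[:,:,::-1])
E
```

```text
t: 12.37
tool_pos: [0.4482, -0.1641, 0.0616]
ee_rot: [1.0, 0.022, -0.001, -0.001]
wrist_force: [-1.0, -0.1, -2.0]
finger_gap: 0.0543
t: 13.2
tool_pos: [0.4491, -0.1645, 0.0633]
ee_rot: [1.0, 0.022, -0.0, 0.0]
wrist_force: [-0.2, -0.3, -0.7]
finger_gap: 0.0541
t 13.2 pos [ 0.4491 -0.1645  0.0633] F [-0.2 -0.3 -0.7] gap 0.0541 SHIFT [-0.0004  0.0002  0.0408] TURN [-0.      0.0004  0.0004] goal z [ 0.  0. -1.]
```

View pics/o8.png

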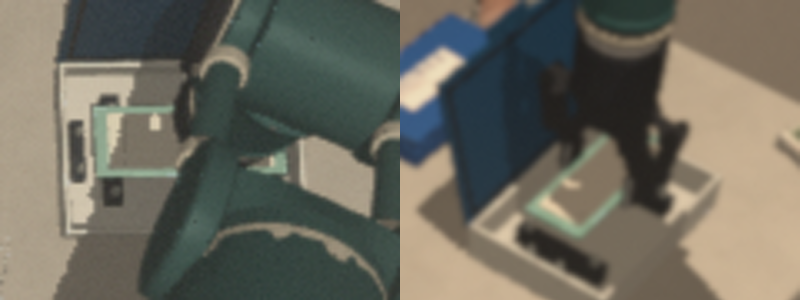

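The plate hangs over the bars with its +y end at crop x≈93, between the end pins and the bar. Lower in two stages, watching the force.

```bash
python3 -m pendant '[{"x":0,"y":0,"z":0.004,"ax":0,"ay":0,"az":0,"grip":0.5},{"x":0,"y":0,"z":0.008,"ax":0,"ay":0,"az":0,"grip":0.5},{"x":0,"y":0,"z":0.012,"ax":0,"ay":0,"az":0,"grip":0.5},{"x":0,"y":0,"z":0.016,"ax":0,"ay":0,"az":0,"grip":0.5},{"x":0,"y":0,"z":0.02,"ax":0,"ay":0,"az":0,"grip":0.5},{"x":0,"y":0,"z":0.023,"ax":0,"ay":0,"az":0,"grip":0.5},{"x":0,"y":0,"z":0.026,"ax":0,"ay":0,"az":0,"grip":0.5},{"x":0,"y":0,"z":0.029,"ax":0,"ay":0,"az":0,"grip":0.5},{"x":0,"y":0,"z":0.031,"ax":0,"ay":0,"az":0,"grip":0.5},{"x":0,"y":0,"z":0.033,"ax":0,"ay":0,"az":0,"grip":0.5}]'
python3 -c "
from h import *
delta2((.4487,-.1647,.0225),2.5,0)"
```

```text
t: 14.13
tool_pos: [0.4491, -0.1645, 0.0301]
ee_rot: [1.0, 0.022, -0.0, -0.0]
wrist_force: [0.6, -0.0, -1.2]
finger_gap: 0.0546
t 14.13 pos [ 0.4491 -0.1645  0.0301] F [ 0.6 -0.  -1.2] gap 0.0546 SHIFT [-0.0004  0.0002  0.0076] TURN [-0.      0.0005  0.0005] goal z [ 0.  0. -1.]
```

```bash
python3 -m pendant '[{"x":0,"y":0,"z":0.001,"ax":0,"ay":0,"az":0,"grip":0.5},{"x":0,"y":0,"z":0.002,"ax":0,"ay":0,"az":0,"grip":0.5},{"x":0,"y":0,"z":0.003,"ax":0,"ay":0,"az":0,"grip":0.5},{"x":0,"y":0,"z":0.0035,"ax":0,"ay":0,"az":0,"grip":0.5},{"x":0,"y":0,"z":0.004,"ax":0,"ay":0,"az":0,"grip":0.5},{"x":0,"y":0,"z":0.0045,"ax":0,"ay":0,"az":0,"grip":0.5},{"x":0,"y":0,"z":0.005,"ax":0,"ay":0,"az":0,"grip":0.5},{"x":0,"y":0,"z":0.0055,"ax":0,"ay":0,"az":0,"grip":0.5},{"x":0,"y":0,"z":0.006,"ax":0,"ay":0,"az":0,"grip":0.5},{"x":0,"y":0,"z":0.006,"ax":0,"ay":0,"az":0,"grip":0.5}]'
python3 - <<'E'
from h import *
delta2((.4487,-.1647,.0225),2.5,0)
for n in('top','scene'):
  P=cloud(snap(n,n+'9'))
  for y in(-.095,-.1,-.105,-.11,-.115,-.22,-.23):
    m=(abs(P[...,0]-.449)<.018)&(abs(P[...,1]-y)<.004)&(P[...,2]<.06);print(y,m.sum(),np.round(np.median(P[m][:,2]),4) if m.any() else None,end=' | ')
  print()
E
```

```text
t: 14.97
tool_pos: [0.4491, -0.1645, 0.0242]
ee_rot: [1.0, 0.022, -0.0, -0.0]
wrist_force: [0.9, 0.4, -1.7]
finger_gap: 0.0544
t 14.97 pos [ 0.4491 -0.1645  0.0242] F [ 0.9  0.4 -1.7] gap 0.0544 SHIFT [-0.0004  0.0002  0.0017] TURN [-0.      0.0005  0.0005] goal z [ 0.  0. -1.]
-0.095 41 0.0289 | -0.1 39 0.0292 | -0.105 42 0.0296 | -0.11 41 0.0295 | -0.115 43 0.0296 | -0.22 0 None | -0.23 0 None | 
-0.095 24 0.0288 | -0.1 33 0.0274 | -0.105 32 0.0286 | -0.11 26 0.0296 | -0.115 23 0.0293 | -0.22 2 0.0277 | -0.23 3 0.0274 |
```

```bash
python3 -m pendant '[{"x":0,"y":0,"z":0.0003,"ax":0,"ay":0,"az":0,"grip":0.5},{"x":0,"y":0,"z":0.0006,"ax":0,"ay":0,"az":0,"grip":0.5},{"x":0,"y":0,"z":0.0009,"ax":0,"ay":0,"az":0,"grip":0.5},{"x":0,"y":0,"z":0.0012,"ax":0,"ay":0,"az":0,"grip":0.5},{"x":0,"y":0,"z":0.0012,"ax":0,"ay":0,"az":0,"grip":0.5},{"x":0,"y":0,"z":0.0012,"ax":0,"ay":0,"az":0,"grip":0.5},{"x":0,"y":0,"z":0.0012,"ax":0,"ay":0,"az":0,"grip":0.5},{"x":0,"y":0,"z":0.0012,"ax":0,"ay":0,"az":0,"grip":0.5},{"x":0,"y":0,"z":0.0012,"ax":0,"ay":0,"az":0,"grip":0.5},{"x":0,"y":0,"z":0.0012,"ax":0,"ay":0,"az":0,"grip":0.5}]'
```

```text
t: 15.9
tool_pos: [0.4492, -0.1645, 0.0231]
ee_rot: [1.0, 0.022, -0.0, 0.0]
wrist_force: [-0.7, 0.6, -0.8]
finger_gap: 0.0546
```

```bash
python3 -m pendant '[{"x":0,"y":0,"z":0.0003,"ax":0,"ay":0,"az":0,"grip":0.5},{"x":0,"y":0,"z":0.0006,"ax":0,"ay":0,"az":0,"grip":0.5},{"x":0,"y":0,"z":0.0009,"ax":0,"ay":0,"az":0,"grip":0.5},{"x":0,"y":0,"z":0.0012,"ax":0,"ay":0,"az":0,"grip":0.5},{"x":0,"y":0,"z":0.0012,"ax":0,"ay":0,"az":0,"grip":0.5},{"x":0,"y":0,"z":0.0012,"ax":0,"ay":0,"az":0,"grip":0.5},{"x":0,"y":0,"z":0.0012,"ax":0,"ay":0,"az":0,"grip":0.5},{"x":0,"y":0,"z":0.0012,"ax":0,"ay":0,"az":0,"grip":0.5},{"x":0,"y":0,"z":0.0012,"ax":0,"ay":0,"az":0,"grip":0.5},{"x":0,"y":0,"z":0.0012,"ax":0,"ay":0,"az":0,"grip":0.5}]'
python3 - <<'E'
from h import *
fs=[]
for i in range(4):
  P=cloud(snap('top','tA%d'%i)); m=(abs(P[...,0]-.449)<.018)&(P[...,1]>-.12)&(P[...,1]<-.1)&(P[...,2]<.06); fs.append((round(float(np.median(P[m][:,2])),4),readout.sense()['wrist_force'][2].round(1)))
print(fs)
E
```

```text
t: 16.73
tool_pos: [0.4492, -0.1645, 0.0229]
ee_rot: [1.0, 0.022, -0.0, -0.0]
wrist_force: [-4.6, 1.4, 9.6]
finger_gap: 0.0544
[(0.0276, np.float64(10.3)), (0.0277, np.float64(9.6)), (0.028, np.float64(9.9)), (0.0283, np.float64(9.6))]
```

10 N upward: it is seated. Release, then rise.

```bash
python3 -m pendant '[{"x":0,"y":0,"z":-0.0004,"ax":0,"ay":0,"az":0,"grip":0.4},{"x":0,"y":0,"z":-0.0006,"ax":0,"ay":0,"az":0,"grip":0.34},{"x":0,"y":0,"z":-0.0006,"ax":0,"ay":0,"az":0,"grip":0.3},{"x":0,"y":0,"z":-0.0006,"ax":0,"ay":0,"az":0,"grip":0.25},{"x":0,"y":0,"z":-0.0006,"ax":0,"ay":0,"az":0,"grip":0.2},{"x":0,"y":0,"z":-0.0006,"ax":0,"ay":0,"az":0,"grip":0.12},{"x":0,"y":0,"z":-0.0006,"ax":0,"ay":0,"az":0,"grip":0.08},{"x":0,"y":0,"z":-0.0006,"ax":0,"ay":0,"az":0,"grip":0.08},{"x":0,"y":0,"z":-0.0006,"ax":0,"ay":0,"az":0,"grip":0.08},{"x":0,"y":0,"z":-0.0006,"ax":0,"ay":0,"az":0,"grip":0.08}]'
```

```text
t: 17.77
tool_pos: [0.4491, -0.1645, 0.0225]
ee_rot: [1.0, 0.022, -0.0, 0.0]
wrist_force: [-0.3, -0.7, 0.5]
finger_gap: 0.079
```

```bash
python3 -m pendant '[{"x":0,"y":0,"z":-0.005,"ax":0,"ay":0,"az":0,"grip":0.08},{"x":0,"y":0,"z":-0.015,"ax":0,"ay":0,"az":0,"grip":0.08},{"x":0,"y":0,"z":-0.03,"ax":0,"ay":0,"az":0,"grip":0.08},{"x":0,"y":0,"z":-0.05,"ax":0,"ay":0,"az":0,"grip":0.08},{"x":0,"y":0,"z":-0.08,"ax":0,"ay":0,"az":0,"grip":0.08},{"x":0,"y":0,"z":-0.11,"ax":0,"ay":0,"az":0,"grip":0.08},{"x":0,"y":0,"z":-0.15,"ax":0,"ay":0,"az":0,"grip":0.2},{"x":0,"y":0,"z":-0.19,"ax":0,"ay":0,"az":0,"grip":1},{"x":0,"y":0,"z":-0.22,"ax":0,"ay":0,"az":0,"grip":1},{"x":0,"y":0,"z":-0.22,"ax":0,"ay":0,"az":0,"grip":1}]'
python3 - <<'E'
from m import *
c=snap('top','t10');s=snap('scene','s10')
for q in(c,s):
  P=cloud(q);f=q['frame'].astype(int)
  for y in(-.1,-.115,-.13,-.15,-.18,-.2,-.22,-.23):
    m=(abs(P[...,0]-.449)<.015)&(abs(P[...,1]-y)<.004)&(P[...,2]<.06);print(y,m.sum(),np.round(np.median(P[m][:,2]),4) if m.any() else None,end=' | ')
  print()
  m=(P[...,2]>.07)&(P[...,2]<.19)&(P[...,0]>.5)&(P[...,0]<.62)&(P[...,1]<-.06)&(P[...,1]>-.28)
  L=P[m]; _,_,v=np.linalg.svd(L-L.mean(0),full_matrices=False); print('lid',v[2].round(3),L.mean(0).round(3))
  m=(P[...,0]>.6)&(P[...,0]<.7)&(P[...,1]<-.06)&(P[...,1]>-.27)&(P[...,2]>.02)&(P[...,2]<.3);print('box',np.percentile(P[m],[1,50,99],axis=0).round(3).tolist())
a=c['frame'][170:260,300:420];b=s['frame'][110:215,280:400]
o=np.hstack([cv2.resize(a,(400,300),interpolation=2),cv2.resize(b,(400,350),interpolation=2)[:300]]);cv2.imwrite('pics/o10.png',o[:,:,::-1])
delta2((.61,-.157,.24),2.5,0)
E
```

```text
t: 18.6
tool_pos: [0.4534, -0.1662, 0.252]
ee_rot: [1.0, 0.022, 0.007, 0.003]
wrist_force: [1.0, -0.5, 1.1]
finger_gap: 0.0327
-0.1 33 0.0277 | -0.115 35 0.0281 | -0.13 33 0.0285 | -0.15 33 0.0284 | -0.18 29 0.0281 | -0.2 32 0.0284 | -0.22 0 None | -0.23 0 None | 
lid [-0.963 -0.047  0.265] [ 0.544 -0.13   0.13 ]
box [[0.624, -0.266, 0.022], [0.66, -0.157, 0.035], [0.699, -0.062, 0.16]]
-0.1 18 0.0267 | -0.115 20 0.028 | -0.13 16 0.0283 | -0.15 14 0.0273 | -0.18 21 0.0275 | -0.2 16 0.0273 | -0.22 19 0.0279 | -0.23 14 0.0272 | 
lid [-0.964 -0.045  0.263] [ 0.542 -0.156  0.128]
box [[0.621, -0.266, 0.021], [0.658, -0.11, 0.036], [0.698, -0.061, 0.16]]
t 18.7 pos [ 0.4503 -0.165   0.2455] F [-0.6 -0.  -0.7] gap 0.0178 SHIFT [ 0.1598 -0.0009  0.0062] TURN [ 0.0024 -0.0045  0.0005] goal z [ 0.  0. -1.]
```

View pics/o10.png

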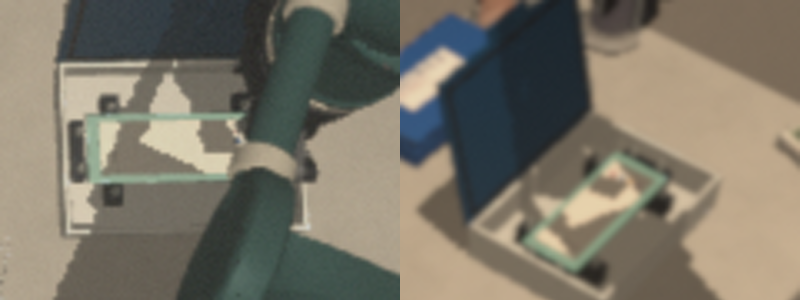

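The plate is seated flat between all pins (layer top ≈28 mm along its whole length, right image around (595,205)), with the layer untouched. Lid at about 1.84 rad. Now I go over and behind the lid with closed fingers.

```bash
python3 -m pendant '[{"x":0.03,"y":0,"z":0,"ax":0,"ay":0,"az":0,"grip":1},{"x":0.06,"y":-0.002,"z":0,"ax":0,"ay":0,"az":0,"grip":1},{"x":0.09,"y":-0.003,"z":0,"ax":0,"ay":0,"az":0,"grip":1},{"x":0.12,"y":-0.003,"z":0,"ax":0,"ay":0,"az":0,"grip":1},{"x":0.145,"y":-0.003,"z":0,"ax":0,"ay":0,"az":0,"grip":1},{"x":0.158,"y":-0.003,"z":0,"ax":0,"ay":0,"az":0,"grip":1},{"x":0.16,"y":-0.003,"z":0,"ax":0,"ay":0,"az":0,"grip":1},{"x":0.16,"y":-0.003,"z":0.03,"ax":0,"ay":0,"az":0,"grip":1},{"x":0.16,"y":-0.003,"z":0.06,"ax":0,"ay":0,"az":0,"grip":1},{"x":0.16,"y":-0.003,"z":0.078,"ax":0,"ay":0,"az":0,"grip":1}]'
python3 -m pendant '[{"x":0,"y":0,"z":0,"ax":0,"ay":0,"az":0,"grip":1},{"x":0,"y":0,"z":0,"ax":0,"ay":0,"az":0,"grip":1},{"x":-0.005,"y":0,"z":0,"ax":0,"ay":0,"az":0,"grip":1},{"x":-0.01,"y":0,"z":0,"ax":0,"ay":0,"az":0,"grip":1},{"x":-0.016,"y":0,"z":0,"ax":0,"ay":0,"az":0,"grip":1},{"x":-0.022,"y":0,"z":0,"ax":0,"ay":0,"az":0,"grip":1},{"x":-0.029,"y":0,"z":0,"ax":0,"ay":0,"az":0,"grip":1},{"x":-0.036,"y":0,"z":0,"ax":0,"ay":0,"az":0,"grip":1},{"x":-0.043,"y":0,"z":0,"ax":0,"ay":0,"az":0,"grip":1},{"x":-0.05,"y":0,"z":0,"ax":0,"ay":0,"az":0,"grip":1}]'
python3 -c "
from h import *
delta2((.44,-.16,.155),2.5,0)
P=cloud(snap('scene','s11'));m=(P[...,2]>.07)&(P[...,2]<.17)&(P[...,0]>.45)&(P[...,0]<.56)&(P[...,1]<-.06)&(P[...,1]>-.12);L=P[m];_,_,v=np.linalg.svd(L-L.mean(0),full_matrices=False);print('lid',v[2].round(3),L.mean(0))"
```

```text
t: 19.53
tool_pos: [0.6056, -0.1537, 0.1599]
ee_rot: [1.0, 0.022, -0.003, -0.001]
wrist_force: [0.6, 0.4, -0.6]
finger_gap: 0.0001
t: 20.37
tool_pos: [0.5619, -0.1569, 0.1688]
ee_rot: [1.0, 0.022, 0.004, 0.001]
wrist_force: [2.4, 2.6, 15.4]
finger_gap: 0.0003
t 20.37 pos [ 0.5619 -0.1569  0.1688] F [ 2.4  2.6 15.4] gap 0.0003 SHIFT [-0.122  -0.0022  0.0128] TURN [ 0.0015 -0.0087  0.0001] goal z [ 0.  0. -1.]
lid [-0.987 -0.041  0.156] [ 0.52758829 -0.08887427  0.12114902]
```

The lid is moving (now 1.73 rad), but there is a 15 N vertical reaction, perhaps the tab riding up the finger. I raise a little and keep pushing.

```bash
python3 -m pendant '[{"x":0,"y":0,"z":-0.005,"ax":0,"ay":0,"az":0,"grip":1},{"x":0,"y":0,"z":-0.012,"ax":0,"ay":0,"az":0,"grip":1},{"x":-0.003,"y":0,"z":-0.016,"ax":0,"ay":0,"az":0,"grip":1},{"x":-0.008,"y":0,"z":-0.016,"ax":0,"ay":0,"az":0,"grip":1},{"x":-0.014,"y":0,"z":-0.016,"ax":0,"ay":0,"az":0,"grip":1},{"x":-0.02,"y":0,"z":-0.016,"ax":0,"ay":0,"az":0,"grip":1},{"x":-0.027,"y":0,"z":-0.016,"ax":0,"ay":0,"az":0,"grip":1},{"x":-0.034,"y":0,"z":-0.015,"ax":0,"ay":0,"az":0,"grip":1},{"x":-0.041,"y":0,"z":-0.014,"ax":0,"ay":0,"az":0,"grip":1},{"x":-0.048,"y":0,"z":-0.012,"ax":0,"ay":0,"az":0,"grip":1}]'
python3 -c "
from h import *
delta2((.44,-.16,.155),2.5,0)
P=cloud(snap('scene','s12'));m=(P[...,2]>.07)&(P[...,2]<.19)&(P[...,0]>.42)&(P[...,0]<.56)&(P[...,1]<-.06)&(P[...,1]>-.12);L=P[m];_,_,v=np.linalg.svd(L-L.mean(0),full_matrices=False);print('lid',v[2].round(3),L.mean(0))"
```

```text
t: 21.25
tool_pos: [0.5101, -0.1588, 0.1763]
ee_rot: [1.0, 0.022, -0.0, -0.0]
wrist_force: [-0.0, 0.8, 0.7]
finger_gap: 0.0003
t 21.25 pos [ 0.5101 -0.1588  0.1763] F [-0.   0.8  0.7] gap 0.0003 SHIFT [-0.0701 -0.0018  0.0213] TURN [-0.0001  0.0006  0.0004] goal z [ 0.  0. -1.]
lid [0.981 0.036 0.188] [ 0.49639358 -0.08774412  0.13036396]
```

Lid at about 1.38 rad and forces gone. Continue past 1 rad.

```bash
python3 -m pendant '[{"x":-0.008,"y":0,"z":0.001,"ax":0,"ay":0,"az":0,"grip":1},{"x":-0.016,"y":0,"z":0.002,"ax":0,"ay":0,"az":0,"grip":1},{"x":-0.024,"y":0,"z":0.004,"ax":0,"ay":0,"az":0,"grip":1},{"x":-0.032,"y":0,"z":0.007,"ax":0,"ay":0,"az":0,"grip":1},{"x":-0.04,"y":0,"z":0.01,"ax":0,"ay":0,"az":0,"grip":1},{"x":-0.048,"y":0,"z":0.014,"ax":0,"ay":0,"az":0,"grip":1},{"x":-0.056,"y":0,"z":0.018,"ax":0,"ay":0,"az":0,"grip":1},{"x":-0.063,"y":0,"z":0.022,"ax":0,"ay":0,"az":0,"grip":1},{"x":-0.07,"y":0,"z":0.026,"ax":0,"ay":0,"az":0,"grip":1},{"x":-0.07,"y":0,"z":0.026,"ax":0,"ay":0,"az":0,"grip":1}]'
python3 -m pendant '[{"x":0,"y":0,"z":-0.01,"ax":0,"ay":0,"az":0,"grip":1},{"x":0,"y":0,"z":-0.02,"ax":0,"ay":0,"az":0,"grip":1},{"x":0,"y":0,"z":-0.04,"ax":0,"ay":0,"az":0,"grip":1},{"x":0,"y":0,"z":-0.04,"ax":0,"ay":0,"az":0,"grip":1},{"x":0,"y":0,"z":-0.04,"ax":0,"ay":0,"az":0,"grip":1},{"x":0,"y":0,"z":-0.04,"ax":0,"ay":0,"az":0,"grip":1},{"x":0,"y":0,"z":-0.04,"ax":0,"ay":0,"az":0,"grip":1},{"x":0,"y":0,"z":-0.04,"ax":0,"ay":0,"az":0,"grip":1},{"x":0,"y":0,"z":-0.04,"ax":0,"ay":0,"az":0,"grip":1},{"x":0,"y":0,"z":-0.04,"ax":0,"ay":0,"az":0,"grip":1}]'
python3 -m pendant '[{"x":0,"y":0,"z":0,"ax":0,"ay":0,"az":0,"grip":1},{"x":0,"y":0,"z":0,"ax":0,"ay":0,"az":0,"grip":1},{"x":0,"y":0,"z":0,"ax":0,"ay":0,"az":0,"grip":1},{"x":0,"y":0,"z":0,"ax":0,"ay":0,"az":0,"grip":1},{"x":0,"y":0,"z":0,"ax":0,"ay":0,"az":0,"grip":1},{"x":0,"y":0,"z":0,"ax":0,"ay":0,"az":0,"grip":1},{"x":0,"y":0,"z":0,"ax":0,"ay":0,"az":0,"grip":1},{"x":0,"y":0,"z":0,"ax":0,"ay":0,"az":0,"grip":1},{"x":0,"y":0,"z":0,"ax":0,"ay":0,"az":0,"grip":1},{"x":0,"y":0,"z":0,"ax":0,"ay":0,"az":0,"grip":1}]'
python3 -m pendant '[{"x":0,"y":0,"z":0,"ax":0,"ay":0,"az":0,"grip":1},{"x":0,"y":0,"z":0,"ax":0,"ay":0,"az":0,"grip":1},{"x":0,"y":0,"z":0,"ax":0,"ay":0,"az":0,"grip":1},{"x":0,"y":0,"z":0,"ax":0,"ay":0,"az":0,"grip":1},{"x":0,"y":0,"z":0,"ax":0,"ay":0,"az":0,"grip":1},{"x":0,"y":0,"z":0,"ax":0,"ay":0,"az":0,"grip":1},{"x":0,"y":0,"z":0,"ax":0,"ay":0,"az":0,"grip":1},{"x":0,"y":0,"z":0,"ax":0,"ay":0,"az":0,"grip":1},{"x":0,"y":0,"z":0,"ax":0,"ay":0,"az":0,"grip":1},{"x":0,"y":0,"z":0,"ax":0,"ay":0,"az":0,"grip":1}]'
cat > lid.py <<'E'
from h import *
for n in('scene','top'):
  P=cloud(snap(n,n+'L%d'%(readout.sense()['t']*10)))
  for x in(.37,.385,.4,.42,.44,.46,.48,.5,.51):
    m=(abs(P[...,0]-x)<.004)&(P[...,1]<-.075)&(P[...,1]>-.25)&(P[...,2]<.14);print(x,m.sum(),np.round(np.percentile(P[m][:,2],[10,50,90]),4) if m.any() else None,end=' | ')
  print()
E
python3 lid.py
```

```text
t: 22.13
tool_pos: [0.4388, -0.1614, 0.1491]
ee_rot: [1.0, 0.022, -0.002, -0.001]
wrist_force: [-0.7, 0.4, -0.2]
finger_gap: -0.0004
t: 22.97
tool_pos: [0.4407, -0.1617, 0.1899]
ee_rot: [1.0, 0.022, -0.001, -0.0]
wrist_force: [0.7, 0.7, 0.2]
finger_gap: 0.0003
t: 23.8
tool_pos: [0.4411, -0.1618, 0.1905]
ee_rot: [1.0, 0.022, -0.0, 0.0]
wrist_force: [-0.5, 0.3, -0.5]
finger_gap: -0.0001
t: 24.63
tool_pos: [0.4411, -0.1618, 0.1905]
ee_rot: [1.0, 0.022, -0.0, 0.0]
wrist_force: [-0.7, -0.1, 0.3]
finger_gap: 0.0001
0.37 188 [-0.0031  0.0004  0.0426] | 0.385 142 [0.0381 0.0429 0.0455] | 0.4 115 [0.0402 0.0426 0.0451] | 0.42 115 [0.04   0.0421 0.0452] | 0.44 121 [0.0399 0.0424 0.0451] | 0.46 109 [0.0405 0.0426 0.045 ] | 0.48 104 [0.04   0.0424 0.0453] | 0.5 130 [0.0396 0.0427 0.0455] | 0.51 94 [0.0404 0.0427 0.0449] | 
0.37 104 [-0.003   0.0003  0.0424] | 0.385 136 [0.0399 0.0434 0.0459] | 0.4 143 [0.0394 0.0423 0.0452] | 0.42 133 [0.0399 0.0424 0.0451] | 0.44 133 [0.0397 0.0426 0.0453] | 0.46 118 [0.0397 0.0423 0.0449] | 0.48 117 [0.0398 0.0427 0.0457] | 0.5 124 [0.0396 0.0421 0.0451] | 0.51 118 [0.0408 0.0437 0.0464] |
```

The lid lies flat (top at 42–43 mm over its whole depth). Last check of bottle and pot against the first pictures, then one final view.

```bash
python3 - <<'E'
from h import *
c=snap('scene','sF'); cv2.imwrite('pics/fin.png',c['frame'][60:300,100:420,::-1])
f0=dict(np.load('pics/scene0.npz'))['frame'].astype(int)
for n,(u0,u1,v0,v1) in dict(dropper=(160,190,230,262),pot=(252,280,155,187)).items(): print(n,'mean abs diff',abs(c['frame'].astype(int)-f0)[v0:v1,u0:u1].mean().round(1))
E
```

```text
dropper mean abs diff 1.4
pot mean abs diff 1.5
```

View pics/fin.png

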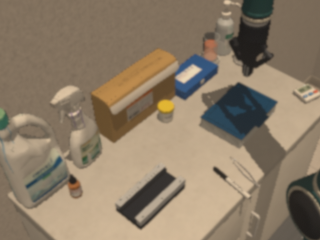

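The lid is shut flat around (240,110), the bed is empty, and the dropper (75,187) and pot (166,110) haven't moved. Handing in.

```bash
python3 -c "
from workcell import job; print(job.close_job())"
```

```text
the job is handed in; nothing more can be done
None
```

The plate is on the two bars between the pins of the chamber, white layer up, and the lid is shut. I handed the job in at about 25 s of the 72 s allowed.

**What I did:** I pushed the plate out through the bed's right end with closed fingertips. I then took it by its long edges near the middle, levelled it and drew it clear. I lowered it onto the bars until about 10 N of contact showed and let go. Then I tipped the lid past 1 rad with closed fingers so that it sank shut.

**Last checks:**
- **Plate:** before I shut the lid, the layer top measured about 27–28.5 mm along its length, against 29 mm expected. The picture showed it flat between the pins.
- **Lid:** its top measured 42–44 mm all across, so it is shut flat.
- **Dropper and pot:** picture differences from the start are only at noise level, so neither has moved.
- **Robot:** it was clear of everything, with wrist force near zero.

**What went wrong or disagreed:**
- **Overpush:** I wrote one back-off move with the wrong sign, and it pushed the plate about 32 mm farther out than planned. It tipped about 6° nose-down, held by the rail lips. I gripped it at that tilt and levelled it without dropping it.
- **Lid push:** the first push gave a vertical force of about 15 N. It went away once I raised the tool.
- **Chamber position:** my first estimates, from bars, pins and rim, differed by up to 3 mm. I settled on one position after allowing for the visible side faces, and the plate went down between the pins without snagging.

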